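# Dry-fit a turned newel cap on its plinth

### The job

Dry-fit the newel cap on the square dark wooden plinth, working from the bottom up: first the round green base moulding, on it the white waisted drum, on that the red square slab with its sides parallel to the plinth's, and last the bare-wood finial standing on top, all upright and well centred over the plinth. Set each part down rather than dropping it, tip none over, and leave the roll of tape, the mug and the marker pen where they are.

Things in the scene. Friction and masses are not known exactly. Their poses are not given: they have to be found in the camera images.
- plinth: Target, fixed to the bench: stepped square plinth of dark wood with a small brass screw cap near each corner. 96 x 96 mm at the foot (lower 13 mm), 84 x 84 mm flat top, 22 mm high. Origin: centre of the underside, on the bench; z up, x and y parallel to its sides. It may stand at any of five places, which it and the four parts exchange.
- base_moulding: Loose round moulding painted green, lying flat, right way up, at the start. 62 mm diameter with a straight side up to 16 mm, then narrowing to a 54 mm flat top; 26 mm high, about 90 g. Origin: centre of the underside; z is its axis, up.
- drum: Loose white-painted turned drum standing upright, like a cotton reel: 52 mm diameter at both ends, straight waist of 40 mm diameter from 13 to 31 mm above its foot; 44 mm high, about 80 g. Origin: centre of the underside; z is its axis, up.
- abacus: Loose square slab painted red, lying flat, right way up: 56 x 56 mm, 24 mm high, with the lowest 6 mm set back to 48 x 48 mm; about 70 g. Flat top. Origin: centre of the underside; z up, x and y parallel to its sides.
- finial: Loose turned finial of bare pale wood, standing upright: a foot bead and a middle bead 36 to 38 mm in diameter (the foot up to 26 mm, the middle one from 26 to 55 mm high) and a 30 mm knob at the top; 71 mm high, about 50 g. Origin: centre of the underside; z is its axis, up.
- tape: Bystander, loose: roll of tan masking tape lying flat, 96 mm outside diameter, hole about 56 mm, 19 mm high. Origin: centre of the underside. Not to be moved.
- mug: Bystander, loose: cream mug with dark spots, 92 x 127 mm with the handle (at its -y), 93 mm high, 0.32 kg. Origin: underside, at the middle of cup and handle together. Not to be moved.
- marker: Bystander, loose: felt marker pen, white and red with a black cap, lying along its y axis, 139 mm long, 24 mm thick. Origin: middle of its underside. Not to be moved.
Not all that is in view belongs to the job. Several things have the shape of the drum; the one meant has the colours described above.

How it is judged:
On the way, in this order (a step that is already met when the one before it is completed fails the run):
1. the green base moulding stands centred on the plinth (horizontal distance between base_moulding and plinth below 0.012 m and z of base_moulding in the frame of plinth between 0.017 and 0.027 m and angle between base_moulding's own z axis and vertical below 0.08 rad), for 0.2 s.
2. the white drum stands on the green base moulding, centred over the plinth (horizontal distance between drum and plinth below 0.012 m and z of drum in the frame of plinth between 0.043 and 0.053 m and angle between drum's own z axis and vertical below 0.08 rad), for 0.2 s.
3. the red square slab stands on the white drum, centred over the plinth (horizontal distance between abacus and plinth below 0.012 m and z of abacus in the frame of plinth between 0.087 and 0.097 m and angle between abacus's own z axis and vertical below 0.08 rad and (angle between the x axis of abacus and the x axis of plinth, either way round below 0.2 rad or angle between the x axis of abacus and the y axis of plinth, either way round below 0.2 rad)), for 0.2 s.
4. the bare-wood finial stands on the red square slab, centred over the plinth (horizontal distance between finial and plinth below 0.012 m and z of finial in the frame of plinth between 0.111 and 0.121 m and angle between finial's own z axis and vertical below 0.08 rad), for 0.2 s.
At the end, for the whole second after the job is handed in: Bottom up on the plinth: green moulding, white drum, red slab, finial; undersides 22, 48, 92, 116 mm above the plinth's (within 5 mm), axes within 12 mm of its centre, tilt under 0.08 rad, slab sides parallel to the plinth's within 0.2 rad; all released, at rest (all of step 1 and all of step 2 and all of step 3 and all of step 4 and linear speed of each of base_moulding, drum, abacus, finial below 0.02 m/s and angular speed of each of base_moulding, drum, abacus, finial below 0.2 rad/s); the robot touches nothing.
It fails at once if the roll of tape is shifted more than 25 mm (distance of tape from where it was at the start of the episode above 0.025 m).
It fails at once if the mug is shifted more than 25 mm (distance of mug from where it was at the start of the episode above 0.025 m).
It fails at once if the marker pen is shifted more than 25 mm (distance of marker from where it was at the start of the episode above 0.025 m).
It fails at once if a part of the cap is dropped: it falls free of the fingers faster than 0.7 m/s (from over about 25 mm) ((linear speed of base_moulding above 0.7 m/s and contact force between base_moulding and the fingers below 0.05 N) or (linear speed of drum above 0.7 m/s and contact force between drum and the fingers below 0.05 N) or (linear speed of abacus above 0.7 m/s and contact force between abacus and the fingers below 0.05 N) or (linear speed of finial above 0.7 m/s and contact force between finial and the fingers below 0.05 N)).
It fails at once if a part of the cap is tipped over (by more than 0.7 rad) (angle between any of base_moulding, drum, abacus, finial's own z axis and vertical above 0.7 rad).
It also fails if it takes over 109 s, if anything falls off the work surface, if the arm or the gripper's body presses on something with over 40 N, if the wrist force passes 120 N, or if a joint passes its speed limit or range.

### The arm

A 6-joint arm with a two-finger parallel gripper is mounted at the origin on a cart in front of the work surface, level with it; the furniture and walls round the work are solid. World frame = base frame: x ahead of the robot, y to its left, z up, the work surface at z = 0. Lengths are in m, angles in rad, forces in N, time in s.
With the tool pointing down it reaches from about 0.425 to 0.95 m from the base axis. Payload 3.5 kg.
Tool frame: the origin (TCP) lies between the finger pads; the fingertips stand 19 mm ahead of it and the grasp point (between the pads) is the TCP (arm.tips_ahead is the distance from the TCP to the fingertips, in m); z points along the fingers, y is the line along which they close (so a half turn about z gives the same grasp; the last joint's range is limited). The gripper opens to 85 mm and grips with 20 to 120 N. Pads are 22 mm wide; open, the fingers measure 114 mm over their backs; the gripper's body (76 mm by 85 mm) begins 54 mm behind the grasp point. The pads swing forward as they close: fully open they stand 13 mm farther back than shut.
Start: joints at [-1.276, 0.286, 1.577, -0, 1.279, -0.15], TCP at [0.29, -0.609, 0.25] pointing down, gripper open.
Joint ranges: [-2.77, 2.77], [-0.9, 2.22], [0.21, 2.48], [-1.53, 4.67], [0.24, 2.81], [-2.84, 2.84]. Speed limits (rad/s): [2.79, 2.79, 3.14, 3.14, 3.14, 3.14].

### API

Orientations are given as [roll, pitch, yaw] about the fixed x, y, z axes, in that order (R = Rz(yaw) Ry(pitch) Rx(roll)).
In Python, from station import arm, cams, workorder gives the robot as it stands.
- The arm moves only by the shell command python3 -m handwheel 'ROWS' [FORCE]. ROWS is JSON, a list of rows, each a list of 7 numbers: the finger opening in mm, from 0 to 85.4, then the shift along the world's x, y, z in units of 25 mm (1.0 is 25 mm), then the turn, a rotation vector about the world's x, y, z in units of 5 degrees (1.0 is 5 degrees). In form: [[gripper, x, y, z, ax, ay, az], ...]. A call has 1 to 8 rows; each row is the pose to reach, as a shift and turn from the pose commanded when the call began; what a row does not reach only later rows make up. A row lasts 1/12 s, in which the tool goes at most 41.7 mm and 7.16 degrees, less where a joint would pass 70% of its speed; a pose out of reach is approached as far as the arm can. A call with a gripper value outside its range is refused whole. The fingers move at their own pace and stop on an object; FORCE is the grip in N (left out, the last holds). Time passes only in rows, so rows that repeat a pose let the fingers close. It gives the time, the measured TCP pose, the force, the opening and the grip force at its end, in the units of the state.
- arm.read_state(): the state, without advancing time (a new reading comes with each control period).
- cams.capture(name): name is "scene" or "side" or "wrist"; returns the picture (400x640x3 uint8, blue, green, red); there is no depth.
- cams.camera_params(name): a dict with "K" (3x3 intrinsics, pixels), "view" (4x4, takes a point from world to camera coordinates); the wrist camera has in their place "tool_from_camera" (4x4, takes a point from camera to tool coordinates, whose origin is the TCP and whose axes are the flange's). Camera axes: x right, y down, z forward; pixel columns grow to the right and rows downward; lengths in m; the calibration is good to about 2 mm. A picture is of the moment at which its call begins: read the wrist's pose just before it. camera_params takes no time and is no camera call.
- workorder.finish_job(): hands the job in; it is judged then, once.
Trained networks look in the newest picture that a camera, given by its name, has taken for a name from the list of things; names that differ only in an ending like _2 or _b are one class to them, and where a whole thing is asked for, a point or a joint stands for the part that bears it (a point fixed in the world has none). Each returns a list of dicts, best first, with "conf" (0 to 1); they miss things now and then, are a little off and sometimes report something else, mostly with a low value. They report only what shows in the picture. A call takes as long as a camera call. They do not tell look-alikes from the thing itself.
- cams.recognise(label, camera): "at" ([x, y, z] in m, in world coordinates, good to about 4 mm: the middle of the surface that is visible of it).
- cams.place_of(label, camera): "at" ([x, y, z] in m, in world coordinates, good to about 4 mm: a listed point, or the origin of a listed thing).
The state is a dict: "time": time; "qpos": joint angles; "dq": joint speeds; "effort": joint torques, N m; "position": TCP position; "tool_rot": TCP orientation; "contact_force": force on the tool from outside, world axes, zero at the start; "torque": the same for the moment, N m; "width": finger opening in m; "finger_force": force on a finger pad.
Only numpy, scipy, OpenCV 4.12 (cv2) and the standard library are available. Lean on these libraries where they do the work, as an engineer would, in place of code of your own. Each camera call takes 0.05 s, during which the arm holds its last target. There are 200 camera calls.

## Working session

There is one attempt and no reset: what is moved stays moved. The work goes in short steps, Python scripts to look and compute and a shell command to move; the robot and the scene stay as the last step left them, time stands still between calls to the robot, and variables do not carry over. Pictures are saved under pics/ and viewed, at most 14 in all, crops included, and the job is handed in when it is done.

```bash
mkdir -p pics; ls
cat > h.py <<'E'
import numpy as np, cv2
from station import arm, cams, workorder
def shot(n,f):
    im=cams.capture(n); cv2.imwrite('pics/'+f,im); return im
def proj(n,p):
    c=cams.camera_params(n);q=c['view']@np.r_[p,1];u=c['K']@q[:3];return u[:2]/u[2]
E
python3 - <<'E'
from h import *
s=arm.read_state();print(s['time'],s['position'],s['tool_rot'],s['width'],arm.tips_ahead)
for n in('scene','side'):
    shot(n,n+'0.png')
    for l in 'plinth base_moulding drum abacus finial tape mug marker'.split():
        for r in cams.place_of(l,n)[:5]:
            print(n,l,np.round(r['at'],3),round(r['conf'],2),proj(n,r['at']).round())
print(arm.read_state()['time'])
E
```

```text
pics
0.0 [ 0.29028344 -0.60873642  0.24894594] [-3.13930079e+00 -3.61325745e-04  4.44799040e-01] 0.08527699482813417 0.019
scene plinth [0.451 0.131 0.002] 0.83 [369. 207.]
scene plinth [0.348 0.449 0.003] 0.58 [290. 274.]
scene base_moulding [0.565 0.234 0.   ] 0.82 [320. 196.]
scene drum [0.314 0.194 0.001] 0.94 [377. 246.]
scene drum [ 0.4    0.271 -0.002] 0.9 [337. 237.]
scene drum [ 0.331  0.594 -0.001] 0.87 [243. 303.]
scene drum [ 0.433  0.612 -0.001] 0.62 [222. 277.]
scene abacus [ 0.626  0.048 -0.   ] 0.71 [360. 165.]
scene finial [ 0.459 -0.043  0.001] 0.69 [413. 185.]
scene tape [ 0.484  0.409 -0.001] 0.89 [281. 236.]
scene mug [0.349 0.446 0.002] 0.95 [291. 274.]
scene mug [ 0.458 -0.041 -0.   ] 0.65 [413. 186.]
scene marker [0.73  0.191 0.002] 0.74 [307. 161.]
side plinth [ 0.453  0.129 -0.002] 0.95 [278. 260.]
side plinth [0.565 0.232 0.001] 0.31 [330. 237.]
side base_moulding [0.568 0.234 0.001] 0.92 [331. 237.]
side base_moulding [ 0.736  0.19  -0.001] 0.48 [403. 250.]
side drum [0.32  0.195 0.004] 0.84 [226. 240.]
side drum [0.403 0.271 0.   ] 0.81 [266. 227.]
side drum [ 0.437  0.611 -0.001] 0.69 [293. 175.]
side drum [ 0.339  0.598 -0.005] 0.55 [262. 176.]
side abacus [ 0.629  0.047 -0.002] 0.61 [358. 287.]
side abacus [ 0.567  0.233 -0.001] 0.5 [331. 238.]
side finial [ 0.459 -0.041 -0.002] 0.7 [269. 312.]
side tape [ 0.485  0.408 -0.001] 0.92 [303. 204.]
side mug [ 0.346  0.444 -0.003] 0.86 [256. 197.]
side marker [ 0.735  0.189 -0.001] 0.8 [402. 250.]
0.9
```

Run:
```python
from h import *
a=cv2.imread('pics/scene0.png')[120:340,180:480];b=cv2.imread('pics/side0.png')[140:360,180:480]
cv2.imwrite('pics/v1.png',cv2.resize(np.vstack([a,b]),None,fx=1.36,fy=1.36,interpolation=cv2.INTER_CUBIC))
```

```text
(no output)
```

View pics/scene0.png

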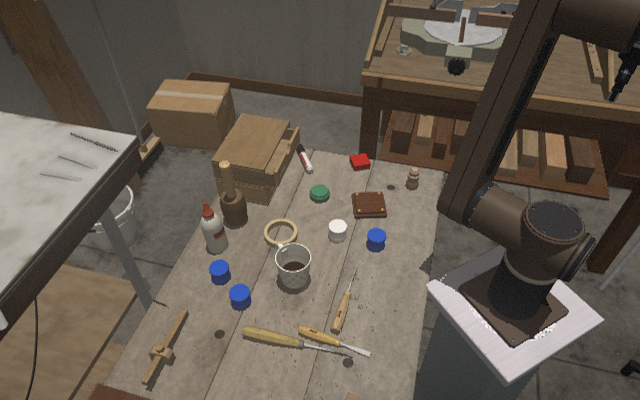

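View pics/v1.png

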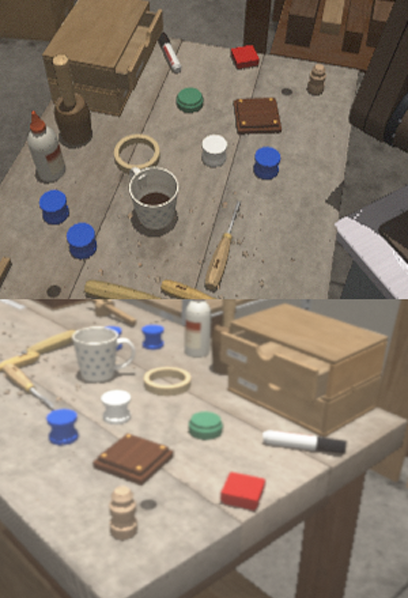

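The white reel at scene (337,232), side crop (116,405), matches the drum described. The blue reels at scene (377,238), (220,271) and (240,296) only share its shape. The plinth is at (369,205), moulding at (319,193), slab at (360,161) and finial at (413,178). Next I move over the work for a close look.

```bash
R='[85,3,10.4,0,0,0,0]'
python3 -m handwheel '[[85,3,10.4,0,0,0,0],[85,3,10.4,0,0,0,0],[85,3,10.4,0,0,0,0],[85,3,10.4,0,0,0,0],[85,3,10.4,0,0,0,0],[85,3,10.4,0,0,0,0],[85,3,10.4,0,0,0,0],[85,3,10.4,0,0,0,0]]'
python3 -m handwheel '[[85,3,10.4,0,0,0,0],[85,3,10.4,0,0,0,0],[85,3,10.4,0,0,0,0],[85,3,10.4,0,0,0,0],[85,3,10.4,0,0,0,0],[85,3,10.4,0,0,0,0],[85,3,10.4,0,0,0,0],[85,3,10.4,0,0,0,0]]'
python3 -m handwheel '[[85,1,8,0.5,0,0,0],[85,1,8,0.5,0,0,0],[85,1,8,0.5,0,0,0],[85,1,8,0.5,0,0,0],[85,1,8,0.5,0,0,0],[85,1,8,0.5,0,0,0],[85,1,8,0.5,0,0,0],[85,1,8,0.5,0,0,0]]'
python3 - <<'E'
from h import *
c=cams.camera_params('wrist');print(c)
s=arm.read_state();im=shot('wrist','w1.png');np.save('w1.npy',np.r_[s['position'],s['tool_rot']])
print(s['position'],s['tool_rot'],s['qpos'])
for l in 'plinth base_moulding drum abacus finial'.split():
    for r in cams.place_of(l,'wrist')[:3]: print(l,np.round(r['at'],4),round(r['conf'],2))
E
```

```text
time: 1.57
position: [0.3664, -0.3455, 0.2504]
tool_rot: [-3.141, -0.001, 0.449]
contact_force: [0.4, -0.2, 0.2]
width: 0.0852
finger_force: 0.0
time: 2.23
position: [0.4413, -0.0866, 0.2507]
tool_rot: [-3.142, -0.001, 0.45]
contact_force: [0.2, -0.7, -0.7]
width: 0.0849
finger_force: 0.0
time: 2.9
position: [0.4658, 0.1097, 0.2627]
tool_rot: [3.141, 0.001, 0.444]
contact_force: [-0.4, -0.9, 1.0]
width: 0.085
finger_force: 0.0
{'K': array([[321.86373699,   0.        , 318.1254438 ],
       [  0.        , 321.86373699, 201.42095383],
       [  0.        ,   0.        ,   1.        ]]), 'tool_from_camera': array([[-5.53239888e-04, -9.64964896e-01, -2.62378436e-01,
         6.66860551e-02],
       [ 9.99999216e-01, -8.28667346e-04,  9.39084209e-04,
        -1.32545140e-03],
       [-1.12360774e-03, -2.62377710e-01,  9.64964598e-01,
        -1.23953969e-01],
       [ 0.00000000e+00,  0.00000000e+00,  0.00000000e+00,
         1.00000000e+00]])}
[0.4658401  0.10965871 0.26272927] [3.14088069e+00 5.24689478e-04 4.44346598e-01] [ 1.91874427e-02 -1.69288661e-01  2.03098911e+00 -9.02885788e-04
  1.28007663e+00  1.14589587e+00]
base_moulding [ 0.5639  0.235  -0.0035] 0.91
drum [3.496e-01 4.422e-01 2.000e-04] 0.72
drum [ 0.3223  0.1982 -0.0029] 0.65
drum [ 0.4024  0.2676 -0.0013] 0.56
abacus [ 6.243e-01  5.130e-02 -6.000e-04] 0.76
finial [ 0.4616 -0.0389  0.001 ] 0.66
```

View pics/w1.png

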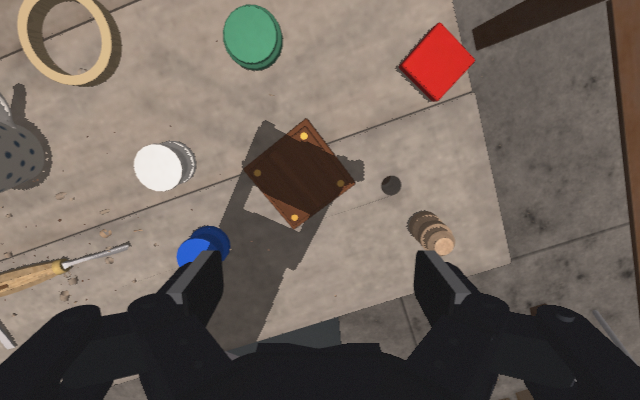

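The wrist view shows the plinth (299,177) with its four screws at (304,136), (257,173), (341,183) and (294,217). The moulding top is at (252,36), the white drum at (158,167), the slab at (438,62) and the finial at (443,245). The blue reel at (200,248) is not part of the job.

```bash
cat >> h.py <<'E'
from scipy.spatial.transform import Rotation as Ro
def wT(s):
    T=np.eye(4);T[:3,:3]=Ro.from_euler('xyz',s[3:6]).as_matrix();T[:3,3]=s[:3]
    return T@cams.camera_params('wrist')['tool_from_camera']
def ray(n,px,s=None):
    c=cams.camera_params(n);T=wT(s) if n=='wrist' else np.linalg.inv(c['view'])
    d=T[:3,:3]@np.linalg.solve(c['K'],np.r_[px,1.]);return T[:3,3],d/np.linalg.norm(d)
def onz(px,z,s,n='wrist'):
    o,d=ray(n,px,s);return (o+d*(z-o[2])/d[2])
def tri(rs):
    A=sum(np.eye(3)-np.outer(d,d) for o,d in rs);b=sum((np.eye(3)-np.outer(d,d))@o for o,d in rs);return np.linalg.solve(A,b)
def blob(im,lo,hi,box):
    x0,y0,x1,y1=box;m=np.zeros(im.shape[:2],np.uint8)
    m[y0:y1,x0:x1]=cv2.inRange(cv2.cvtColor(im,cv2.COLOR_BGR2HSV),lo,hi)[y0:y1,x0:x1]
    k=cv2.findContours(m,cv2.RETR_EXTERNAL,cv2.CHAIN_APPROX_NONE)[0];return max(k,key=cv2.contourArea)
E
python3 - <<'E'
from h import *
s=np.load('w1.npy');im=cv2.imread('pics/w1.png');hsv=cv2.cvtColor(im,cv2.COLOR_BGR2HSV)
for p in [(250,35),(276,55),(155,165),(190,160),(438,60),(405,80),(443,246)]: print(p,hsv[p[1],p[0]])
sc=[onz(p,.022,s)[:2] for p in [(304,136),(341,183),(294,217),(257,173)]]
print('plinth',np.mean(sc,0),[round(float(np.degrees(np.arctan2(*(sc[(i+1)%4]-sc[i])[::-1]))%90),1) for i in range(4)],[round(float(np.linalg.norm(sc[(i+1)%4]-sc[i])),4) for i in range(4)])
for nm,lo,hi,z,box in [('green',(60,80,100),(90,255,255),.026,(210,0,300,80)),('red',(0,150,160),(10,255,255),.024,(390,15,485,110)),('white',(0,0,190),(180,40,255),.044,(125,135,200,200))]:
    k=blob(im,lo,hi,box);P=np.array([onz(p,z,s)[:2] for p in k[:,0]],np.float32)
    r=cv2.minAreaRect(P);print(nm,r,cv2.boundingRect(k))
    rs=[ray('wrist',np.array(cv2.minEnclosingCircle(k)[0]),s)]
    for c in('scene','side'):
        i2=cv2.imread(f'pics/{c}0.png');u=proj(c,np.r_[r[0],z]).astype(int)
        rs.append(ray(c,np.array(cv2.minAreaRect(blob(i2,lo,hi,(u[0]-22,u[1]-18,u[0]+22,u[1]+18)))[0])))
    print('  tri',tri(rs).round(4),tri(rs[:2]).round(4))
E
```

```text
(250, 35) [ 74 111 161]
(276, 55) [ 75 104  83]
(155, 165) [ 15   9 240]
(190, 160) [ 15  17 121]
(438, 60) [  1 207 213]
(405, 80) [ 14  47 147]
(443, 246) [ 13  86 205]
plinth [0.45192084 0.12827527] [63.7, 62.2, 63.4, 62.9] [0.068, 0.0689, 0.0672, 0.0685]
green ((0.5651771426200867, 0.23249047994613647), (0.05743299424648285, 0.05755361542105675), 25.441082000732422) (224, 5, 57, 63)
  tri [0.5668 0.2346 0.0227] [0.5668 0.2343 0.0215]
red ((0.626742422580719, 0.04761064052581787), (0.054769013077020645, 0.05414262413978577), 74.27667999267578) (403, 23, 72, 77)
  tri [0.6286 0.0476 0.0213] [0.6275 0.0488 0.0241]
white ((0.4013020396232605, 0.2703906297683716), (0.05023067817091942, 0.0500296913087368), 16.883989334106445) (134, 144, 48, 48)
  tri [0.4008 0.2709 0.0458] [0.4023 0.2707 0.0444]
```

```bash
python3 -m handwheel '[[85,4,4.9,-3,0,0,0],[85,4,4.9,-3,0,0,0],[85,4,4.9,-3,0,0,0],[85,4,4.9,-6,0,0,0],[85,4,4.9,-6,0,0,0],[85,4,4.9,-6,0,0,0],[85,4,4.9,-6,0,0,0],[85,4,4.9,-6,0,0,0]]'
python3 - <<'E'
from h import *
s=arm.read_state();im=shot('wrist','w2.png');p=np.r_[s['position'],s['tool_rot']];print(p.round(4))
k=blob(im,(60,80,100),(90,255,255),(0,0,640,400));P=np.array([onz(q,.026,p)[:2] for q in k[:,0]],np.float32)
print(cv2.minEnclosingCircle(P),cv2.minAreaRect(P),cams.place_of('base_moulding','wrist')[:1])
E
```

```text
time: 3.87
position: [0.5647, 0.2326, 0.1112]
tool_rot: [-3.141, 0.004, 0.445]
contact_force: [0.8, 0.6, 0.6]
width: 0.0853
finger_force: 0.0
[ 0.5647  0.2326  0.1112 -3.1409  0.0039  0.4447]Traceback (most recent call last):
  File "<stdin>", line 3, in <module>
  File "h.py", line 21, in blob
    k=cv2.findContours(m,cv2.RETR_EXTERNAL,cv2.CHAIN_APPROX_NONE)[0];return max(k,key=cv2.contourArea)
                                                                            ~~~^^^^^^^^^^^^^^^^^^^^^^^
ValueError: max() iterable argument is empty
```

View pics/w2.png

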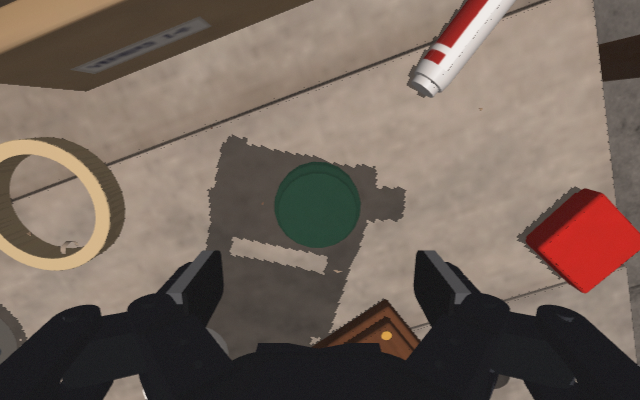

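The green top disc lies in the gripper's shadow at about (318,209), between the fingers and clear of the box and the marker.

```bash
python3 -m handwheel '[[85,0,0,-2,0,0,0],[85,0,0,-2,0,0,0],[85,0,0,-2,0,0,0]]'
python3 - <<'E'
from h import *
im=cv2.imread('pics/w2.png');p=np.array([0.5647,0.2326,0.1112,-3.1409,0.0039,0.4447])
k=blob(im,(60,60,66),(90,255,255),(240,150,400,280));P=np.array([onz(q,.026,p)[:2] for q in k[:,0]],np.float32)
print(cv2.boundingRect(k),cv2.minAreaRect(P),onz((318,209),.026,p))
E
```

```text
time: 4.17
position: [0.5639, 0.2321, 0.0619]
tool_rot: [-3.141, 0.004, 0.444]
contact_force: [-0.1, 0.1, -0.6]
width: 0.0852
finger_force: 0.0
(278, 174, 79, 74) ((0.565904974937439, 0.23558741807937622), (0.05195283144712448, 0.05270872265100479), 73.01651763916016) [0.56791301 0.23553807 0.026     ]
```

```bash
python3 -m handwheel '[[85,0.08,0.1,-0.8,0,0,0],[85,0.08,0.1,-1.55,0,0,0],[85,0.08,0.1,-1.55,0,0,0],[40,0.08,0.1,-1.55,0,0,0],[40,0.08,0.1,-1.55,0,0,0],[40,0.08,0.1,-1.55,0,0,0],[40,0.08,0.1,-1.55,0,0,0],[40,0.08,0.1,-1.55,0,0,0]]' 40
python3 -m handwheel '[[40,0,0,0,0,0,0],[40,0,0,0,0,0,0],[40,0,0,0,0,0,0],[40,0,0,1,0,0,0],[40,0,0,3,0,0,0],[40,0,0,3,0,0,0],[40,0,0,3,0,0,0]]' 40
```

```text
time: 4.83
position: [0.5693, 0.2359, 0.0275]
tool_rot: [3.14, -0.004, 0.445]
contact_force: [-1.6, -0.6, 6.0]
width: 0.0584
finger_force: 41.8
time: 5.42
position: [0.5711, 0.2366, 0.1053]
tool_rot: [3.139, -0.011, 0.445]
contact_force: [0.3, 0.1, 0.4]
width: 0.0583
finger_force: 43.2
```

Run:
```python
from h import *
s=arm.read_state();print(s['position'],s['contact_force'],s['width'],s['finger_force'],s['qpos'])
im=shot('wrist','w3.png');b=cams.capture('side');u=proj('side',s['position']).astype(int)
c=cv2.resize(b[max(u[1]-70,0):u[1]+70,u[0]-90:u[0]+90],None,fx=4,fy=4)[:, :640]
cv2.imwrite('pics/v3.png',cv2.resize(np.vstack([im,c[150:560]]),None,fx=.73,fy=.73))
```

```text
[0.57110483 0.23660961 0.10531287] [0.27061768 0.06419108 0.35865554] 0.058256049237398154 43.15361984145056 [2.28804436e-01 3.12783225e-01 1.82785568e+00 4.67414438e-05
 9.89450451e-01 1.35470334e+00]
```

View pics/v3.png

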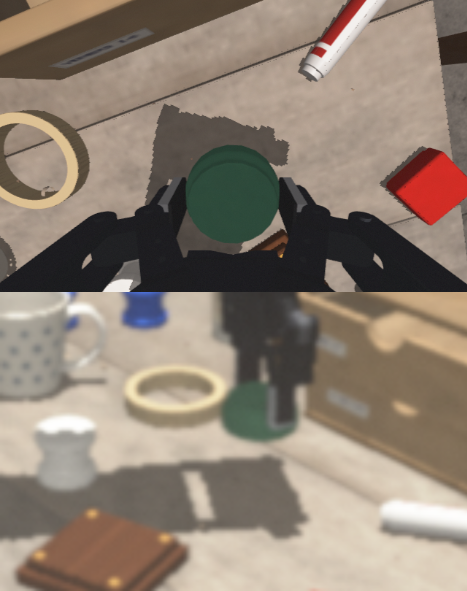

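Run:
```python
from h import *
im=cv2.imread('pics/w3.png');st=arm.read_state();p=np.r_[st['position'],st['tool_rot']]
k=blob(im,(60,60,50),(90,255,255),(180,180,460,350));print(cv2.boundingRect(k),cv2.minEnclosingCircle(k))
T=np.eye(4);T[:3,:3]=Ro.from_euler('xyz',p[3:]).as_matrix();T[:3,3]=p[:3]
for z in(.09,.1,.11):
    P=np.array([onz(q,z,p) for q in k[:,0]],np.float32);c,r=cv2.minEnclosingCircle(P[:,:2].copy())
    print(z,c,r,(T[:3,:3].T@(np.r_[c,z]-p[:3])).round(4))
cv2.imwrite('pics/v4.png',cv2.resize(im[170:350,200:440],None,fx=3,fy=3,interpolation=cv2.INTER_CUBIC)*1)
```

```text
(254, 199, 129, 134) ((317.5, 265.5), 67.32394409179688)
0.09 (0.5651582479476929, 0.23655596375465393) 0.03372024744749069 [-0.0019 -0.0018  0.0099]
0.1 (0.5698472857475281, 0.23838014900684357) 0.031172247603535652 [ 0.0031 -0.0014 -0.0001]
0.11 (0.574465274810791, 0.2405775636434555) 0.028664689511060715 [ 0.0083 -0.0014 -0.0101]
```

View pics/v4.png

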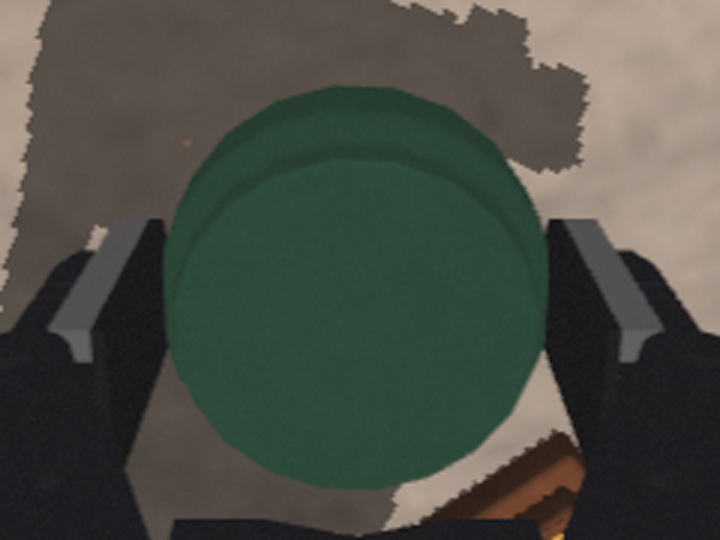

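The moulding is held but the pads sit only on the chamfer's lower rim, with the tips about 16 mm up. I'll set it back down and regrip lower.

```bash
python3 -m handwheel '[[40,0,0,-2,0,0,0],[40,0,0,-2,0,0,0],[40,0,0,-2.7,0,0,0],[40,0,0,-2.8,0,0,0],[40,0,0,-2.9,0,0,0],[40,0,0,-2.95,0,0,0],[40,0,0,-2.95,0,0,0]]' 40
python3 -m handwheel '[[85,0,0,0,0,0,0],[85,0,0,0,0,0,0],[85,0,0,0,0,0,0],[85,0,0,0,0,0,0],[85,0,0,0,0,0,0],[85,0,0,0,0,0,0]]' 40
```

```text
time: 6.1
position: [0.5672, 0.2357, 0.0252]
tool_rot: [-3.142, 0.001, 0.445]
contact_force: [0.4, 1.2, -0.3]
width: 0.0579
finger_force: 69.5
time: 6.6
position: [0.5676, 0.2357, 0.0256]
tool_rot: [3.142, -0.0, 0.445]
contact_force: [-0.4, -0.1, 0.0]
width: 0.0852
finger_force: 0.0
```

```bash
python3 -m handwheel '[[85,0.06,0.03,-0.3,0,0,0],[85,0.06,0.03,-0.46,0,0,0],[85,0.06,0.03,-0.46,0,0,0]]' 40
python3 -m handwheel '[[40,0,0,0,0,0,0],[40,0,0,0,0,0,0],[40,0,0,0,0,0,0],[40,0,0,0,0,0,0],[40,0,0,0,0,0,0],[40,0,0,0,0,0,0],[40,0,0,0,0,0,0]]' 40
```

```text
time: 6.85
position: [0.5679, 0.2362, 0.0121]
tool_rot: [-3.141, 0.003, 0.445]
contact_force: [0.4, -0.3, 0.0]
width: 0.0851
finger_force: 0.0
time: 7.43
position: [0.5692, 0.2365, 0.0141]
tool_rot: [3.141, -0.001, 0.445]
contact_force: [0.1, -0.1, 1.1]
width: 0.0604
finger_force: 45.3
```

```bash
python3 -m handwheel '[[40,0,0,1,0,0,0],[40,0,0,3,0,0,0],[40,-2,-2,3,0,0,0],[40,-4.68,-4.3,3,0,0,0],[40,-4.68,-4.3,3,0,0,0],[40,-4.68,-4.3,3,0,0,0],[40,-4.68,-4.3,3,0,0,0],[40,-4.68,-4.3,3,0,0,0]]' 40
python3 - <<'E'
from h import *
s=arm.read_state();im=shot('wrist','w5.png');p=np.r_[s['position'],s['tool_rot']];np.save('w5.npy',p)
print(p.round(4),s['width'],s['qpos'].round(3))
cv2.imwrite('pics/v5.png',cv2.resize(im[150:350,180:460],None,fx=2.5,fy=2.5))
E
```

```text
time: 8.1
position: [0.4499, 0.1281, 0.088]
tool_rot: [-3.141, 0.002, 0.443]
contact_force: [0.4, 0.4, -0.7]
width: 0.0601
finger_force: 44.1
[ 4.4990e-01  1.2810e-01  8.8000e-02 -3.1409e+00  1.6000e-03  4.4300e-01] 0.06011029558383665 [0.06  0.035 2.19  0.    0.918 1.188]
```

View pics/v5.png

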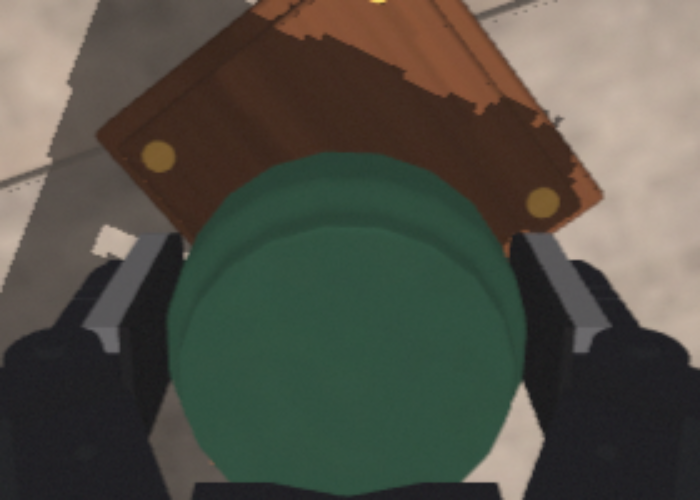

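Run:
```python
from h import *
p=np.load('w5.npy');R=Ro.from_euler('xyz',p[3:]).as_matrix()
f=lambda q,z:R.T@(onz(q,z,p)-p[:3])
print('top edge',f((318.8,240),.100),'rim',f((318.8,210.8),.090),f((318.8,210.8),.074))
L=onz((243.2,212.4),.022,p);Rr=onz((396.8,230.8),.022,p);print(L,Rr,(L+Rr)/2,np.degrees(np.arctan2(*(Rr-L)[1::-1]))-45,np.linalg.norm(L-Rr))
```

```text
top edge [ 0.02134512 -0.00097362 -0.01199117] rim [ 0.02968048 -0.00094219 -0.00200432] [ 0.02482296 -0.00089183  0.01400333]
[0.43671873 0.17438805 0.022     ] [0.4667307  0.08280334 0.022     ] [0.45172471 0.12859569 0.022     ] -116.85621874325173 0.09637674837615319
```

```bash
python3 -m handwheel '[[40,0.3,0.09,-0.8,0,0,0],[40,0.3,0.09,-1.6,0,0,0],[40,0.3,0.09,-1.85,0,0,0],[40,0.3,0.09,-1.95,0,0,0],[40,0.3,0.09,-2.03,0,0,0],[40,0.3,0.09,-2.05,0,0,0],[40,0.3,0.09,-2.05,0,0,0]]' 40
```

```text
time: 8.73
position: [0.4602, 0.1314, 0.0383]
tool_rot: [3.141, -0.001, 0.445]
contact_force: [0.2, 0.0, -0.5]
width: 0.0604
finger_force: 44.1
```

```bash
python3 -m handwheel '[[40,-0.1,-0.04,-0.04,0,0,0],[40,-0.1,-0.04,-0.08,0,0,0],[40,-0.1,-0.04,-0.08,0,0,0],[40,-0.1,-0.04,-0.08,0,0,0]]' 40
python3 - <<'E'
from h import *
s=arm.read_state();im=shot('wrist','w6.png');p=np.r_[s['position'],s['tool_rot']];np.save('w6.npy',p)
print(p.round(4),s['contact_force'])
cv2.imwrite('pics/v6.png',cv2.resize(im[150:350,180:460],None,fx=2.5,fy=2.5))
E
```

```text
time: 9.07
position: [0.4571, 0.1302, 0.0361]
tool_rot: [3.141, -0.0, 0.445]
contact_force: [-0.8, -0.2, 3.2]
width: 0.0604
finger_force: 45.4
[ 4.5710e-01  1.3020e-01  3.6100e-02  3.1415e+00 -4.0000e-04  4.4480e-01] [-0.78375983 -0.2377965   3.2006432 ]
```

View pics/v6.png

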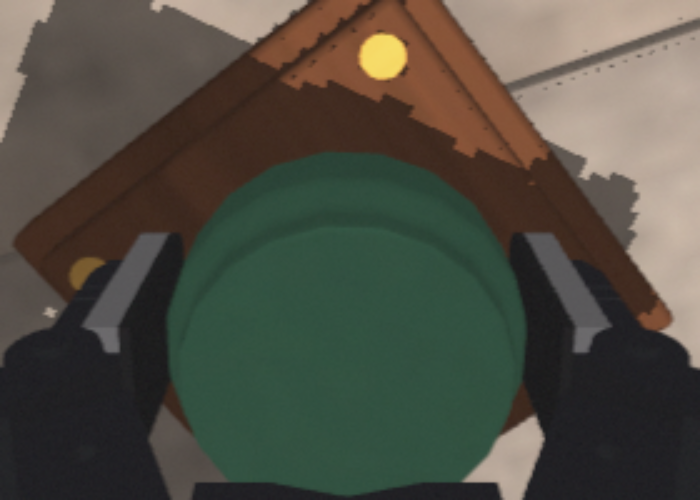

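```bash
python3 -m handwheel '[[85,0,0,0,0,0,0],[85,0,0,0,0,0,0],[85,0,0,0,0,0,0],[85,0,0,0,0,0,0],[85,0,0,1,0,0,0],[85,0,0,3,0,0,0],[85,0,0,5,0,0,0],[85,0,0,5,0,0,0]]' 40
python3 -m handwheel '[[85,-1.1,2.8,0.5,0,0,0],[85,-1.1,2.8,0.5,0,0,0],[85,-1.1,2.8,0.5,0,0,0],[85,-1.1,2.8,0.5,0,0,0],[85,-1.1,2.8,0.5,0,0,0]]' 40
python3 - <<'E'
from h import *
s=arm.read_state();im=shot('wrist','w7.png');p=np.r_[s['position'],s['tool_rot']];np.save('w7.npy',p)
print(p.round(4),s['contact_force'])
for l in('plinth','base_moulding','drum'):print(l,[(np.round(r['at'],4),r['conf']) for r in cams.place_of(l,'wrist')[:3]])
E
```

```text
time: 9.78
position: [0.4597, 0.1304, 0.1663]
tool_rot: [3.138, -0.008, 0.445]
contact_force: [0.9, 0.4, 0.1]
width: 0.0852
finger_force: 0.0
time: 10.2
position: [0.4293, 0.2001, 0.1728]
tool_rot: [3.141, 0.0, 0.446]
contact_force: [0.3, -0.3, 0.7]
width: 0.0852
finger_force: 0.0
[4.2930e-01 2.0010e-01 1.7280e-01 3.1413e+00 4.0000e-04 4.4560e-01] [ 0.31049236 -0.2945264   0.6582761 ]
plinth []
base_moulding [(array([0.4525, 0.1311, 0.0224]), 0.67)]
drum [(array([ 4.052e-01,  2.663e-01, -3.000e-04]), 0.98), (array([0.3199, 0.1927, 0.0009]), 0.73), (array([0.4504, 0.1292, 0.0206]), 0.22)]
```

View pics/w7.png

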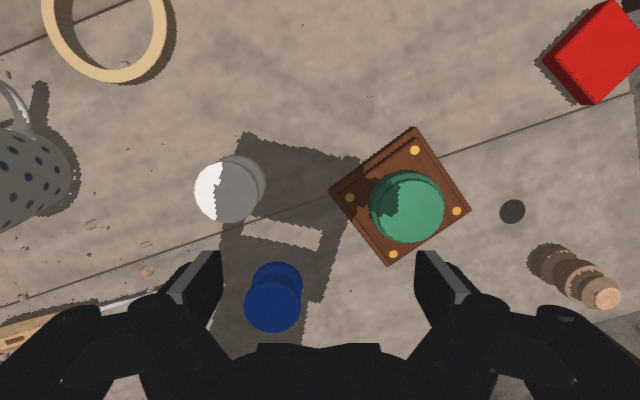

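White drum at (228,192), half in shadow; the moulding sits on the plinth at (411,211) among the screws (415,150), (456,211), (393,254) and (349,198).

Run:
```python
from h import *
p=np.load('w7.npy');im=cv2.imread('pics/w7.png')
print('plinth',np.mean([onz(q,.022,p) for q in [(415,150),(456,211),(393,254),(349,198)]],0))
g=cv2.cvtColor(im,cv2.COLOR_BGR2GRAY)
for nm,box,r in [('mould',(350,150,470,260),(30,42)),('drum',(170,140,290,250),(26,40))]:
    x0,y0,x1,y1=box;c=cv2.HoughCircles(cv2.resize(cv2.medianBlur(g,3)[y0:y1,x0:x1],None,fx=3,fy=3),cv2.HOUGH_GRADIENT_ALT,1,20,param1=60,param2=.5,minRadius=r[0]*3,maxRadius=r[1]*3)
    if c is not None:
        for q in c[0][:4]:
            q=q/3;u=(x0+q[0],y0+q[1]);print(nm,u,q[2],onz(u,.048 if nm=='mould' else .044,p).round(4))
print(onz((411,211),.048,p),onz((228,192),.044,p))
```

```text
plinth [0.45151829 0.12824743 0.022     ]
mould (np.float32(410.0), np.float32(211.66667)) 32.76344 [0.4521 0.1299 0.048 ]
drum (np.float32(228.66667), np.float32(192.0)) 31.590117 [0.403  0.2687 0.044 ]
[0.45295632 0.12944425 0.048     ] [0.40277547 0.26919144 0.044     ]
```

```bash
python3 -m handwheel '[[85,-1.08,2.78,-1,0,0,0],[85,-1.08,2.78,-2,0,0,0],[85,-1.08,2.78,-3,0,0,0],[85,-1.08,2.78,-4,0,0,0],[85,-1.08,2.78,-4,0,0,0],[85,-1.08,2.78,-4,0,0,0]]' 40
```

```text
time: 10.9
position: [0.4016, 0.2688, 0.0717]
tool_rot: [-3.141, 0.004, 0.444]
contact_force: [0.5, 0.7, 0.3]
width: 0.0851
finger_force: 0.0
```

```bash
python3 -m handwheel '[[85,0,0.04,-1,0,0,0],[85,0,0.04,-2,0,0,0],[85,0,0.04,-2.15,0,0,0],[85,0,0.04,-2.15,0,0,0],[30,0,0.04,-2.15,0,0,0],[30,0,0.04,-2.15,0,0,0],[30,0,0.04,-2.15,0,0,0],[30,0,0.04,-2.15,0,0,0]]' 40
python3 -m handwheel '[[30,0,0,0,0,0,0],[30,0,0,0,0,0,0],[30,0,0,0,0,0,0],[30,0,0,0,0,0,0]]' 40
```

```text
time: 11.57
position: [0.404, 0.2712, 0.0216]
tool_rot: [3.141, -0.003, 0.445]
contact_force: [-1.4, -1.8, 6.8]
width: 0.0507
finger_force: 40.7
time: 11.9
position: [0.404, 0.2712, 0.0216]
tool_rot: [3.141, -0.003, 0.445]
contact_force: [-1.3, -1.3, 5.9]
width: 0.0503
finger_force: 40.7
```

```bash
python3 -m handwheel '[[30,0,0,1,0,0,0],[30,0,0,2.5,0,0,0],[30,0.5,-1.5,3.6,0,0,0],[30,1,-3,3.6,0,0,0],[30,1.91,-5.7,3.6,0,0,0],[30,1.91,-5.7,3.6,0,0,0],[30,1.91,-5.7,3.6,0,0,0],[30,1.91,-5.7,3.6,0,0,0]]' 40
python3 -m handwheel '[[30,0,0,0,0,0,0],[30,0,0,0,0,0,0],[30,0,0,0,0,0,0]]' 40
python3 - <<'E'
from h import *
s=arm.read_state();im=shot('wrist','w8.png');p=np.r_[s['position'],s['tool_rot']];np.save('w8.npy',p)
print(p.round(4),s['width'],s['qpos'].round(3))
cv2.imwrite('pics/v8.png',cv2.resize(im[120:350,180:460],None,fx=2.5,fy=2.5))
E
```

```text
time: 12.57
position: [0.4511, 0.1268, 0.1105]
tool_rot: [3.141, -0.002, 0.441]
contact_force: [0.2, -0.7, -0.9]
width: 0.0501
finger_force: 41.9
time: 12.82
position: [0.4497, 0.1292, 0.1093]
tool_rot: [-3.141, 0.0, 0.447]
contact_force: [-0.6, -0.2, -0.4]
width: 0.0505
finger_force: 41.9
[ 4.4970e-01  1.2920e-01  1.0930e-01 -3.1413e+00  2.0000e-04  4.4670e-01] 0.050489280929570314 [ 0.062 -0.003  2.181  0.     0.964  1.186]
```

View pics/v8.png

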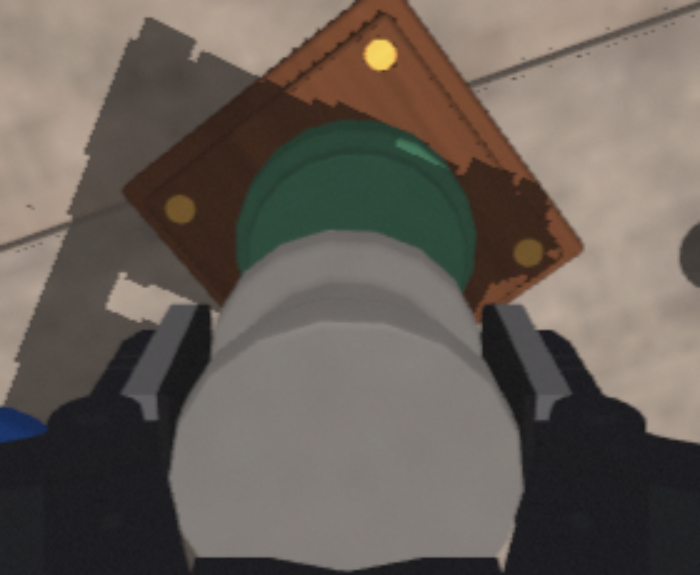

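Run:
```python
from h import *
p=np.load('w8.npy');R=Ro.from_euler('xyz',p[3:]).as_matrix()
f=lambda q,z:R.T@(onz(q,z,p)-p[:3])
a=f((318.8,248.8),.1317);b=f((318.8,212),.0877);print(a,b)
d=np.array([(a[0]+b[0])/2-.026,(a[1]+b[1])/2,0]);c=p[:3]+R@d
L=onz((252.2,203.6),.022,p);Rr=onz((391.2,220.8),.022,p);print(L,Rr,(L+Rr)/2,'drum',c,'units',(((L+Rr)/2-c)/.025).round(2))
```

```text
[ 0.02236785 -0.00100586 -0.02243413] [ 0.02193874 -0.00086736  0.02156594]
[0.43677446 0.17410254 0.022     ] [0.46679677 0.08266337 0.022     ] [0.45178561 0.12838296 0.022     ] drum [0.44582062 0.1284125  0.10927206] units [ 0.24 -0.   -3.49]
```

```bash
python3 -m handwheel '[[30,0.24,0,-0.5,0,0,0],[30,0.24,0,-1,0,0,0],[30,0.24,0,-1.3,0,0,0],[30,0.24,0,-1.45,0,0,0],[30,0.24,0,-1.5,0,0,0],[30,0.24,0,-1.5,0,0,0],[30,0.24,0,-1.5,0,0,0]]' 40
```

```text
time: 13.45
position: [0.4565, 0.1284, 0.0722]
tool_rot: [3.141, -0.001, 0.445]
contact_force: [0.1, -0.6, -0.8]
width: 0.0501
finger_force: 41.9
```

```bash
python3 -m handwheel '[[30,-0.03,0.02,-0.06,0,0,0],[30,-0.03,0.02,-0.11,0,0,0],[30,-0.03,0.02,-0.11,0,0,0],[30,-0.03,0.02,-0.11,0,0,0]]' 40
```

```text
time: 13.78
position: [0.4558, 0.1288, 0.0697]
tool_rot: [3.141, -0.001, 0.445]
contact_force: [-0.6, 0.6, 2.2]
width: 0.0504
finger_force: 42.1
```

```bash
python3 -m handwheel '[[85,0,0,0,0,0,0],[85,0,0,0,0,0,0],[85,0,0,0,0,0,0],[85,0,0,0,0,0,0],[85,0,0,1,0,0,0],[85,0,0,2.5,0,0,0],[85,0,0,4,0,0,0],[85,0,0,4,0,0,0]]' 40
python3 -m handwheel '[[85,1.5,-0.7,0,0,0,1.4],[85,3,-1.4,0,0,0,2.8],[85,4.5,-2.1,0,0,0,4.2],[85,6,-2.8,0,0,0,5.6],[85,6.8,-3.2,0,0,0,7],[85,6.8,-3.2,-1,0,0,8.4],[85,6.8,-3.2,-2,0,0,9.75],[85,6.8,-3.2,-2,0,0,9.75]]' 40
python3 -m handwheel '[[85,0,0,0,0,0,0],[85,0,0,0,0,0,0]]' 40
python3 - <<'E'
from h import *
s=arm.read_state();im=shot('wrist','w9.png');p=np.r_[s['position'],s['tool_rot']];np.save('w9.npy',p)
print(p.round(4),np.degrees(p[5]),s['qpos'].round(3))
hsv=cv2.cvtColor(im,cv2.COLOR_BGR2HSV);print(hsv[200,320],hsv[185,320],hsv[230,320])
for v in(60,90,160):
    k=blob(im,(0,140,v),(12,255,255),(150,60,500,330));P=np.array([onz(q,.024,p)[:2] for q in k[:,0]],np.float32);print(v,cv2.boundingRect(k),cv2.minAreaRect(P))
cams.capture('scene')
for l in ('base_moulding','drum'):print(l,[(np.round(r['at'],4),round(r['conf'],2)) for r in cams.place_of(l,'scene')[:5]])
E
```

```text
time: 14.45
position: [0.4602, 0.1291, 0.1771]
tool_rot: [3.136, -0.014, 0.445]
contact_force: [1.8, -0.1, 0.5]
width: 0.0854
finger_force: 0.0
time: 15.12
position: [0.6221, 0.0484, 0.1127]
tool_rot: [-3.131, 0.002, 1.297]
contact_force: [-1.5, 0.2, -1.6]
width: 0.085
finger_force: 0.0
time: 15.28
position: [0.6258, 0.0488, 0.1199]
tool_rot: [3.141, -0.0, 1.293]
contact_force: [0.6, -0.2, 1.2]
width: 0.0849
finger_force: 0.0
[ 6.2580e-01  4.8800e-02  1.1990e-01  3.1407e+00 -2.0000e-04  1.2934e+00] 74.10378504025117 [-0.084  0.317  1.791 -0.     1.032  0.194]
[  1 196 122] [  1 192 121] [  2 190 122]
60 (281, 171, 79, 77) ((0.627131998538971, 0.04958173260092735), (0.05656891316175461, 0.055049967020750046), 74.05130767822266)
90 (281, 171, 79, 77) ((0.627131998538971, 0.04958173260092735), (0.05656891316175461, 0.055049967020750046), 74.05130767822266)
160 (354, 175, 5, 2) ((0.6578142642974854, 0.0669531300663948), (0.0007027910905890167, 0.0027711933944374323), 74.0497055053711)
base_moulding [(array([0.4527, 0.1255, 0.0212]), 0.53)]
drum [(array([ 0.4329,  0.6139, -0.0019]), 0.96), (array([ 0.335 ,  0.5965, -0.0011]), 0.91), (array([0.4476, 0.127 , 0.0452]), 0.85), (array([ 0.3149,  0.1946, -0.    ]), 0.61)]
```

View pics/w9.png

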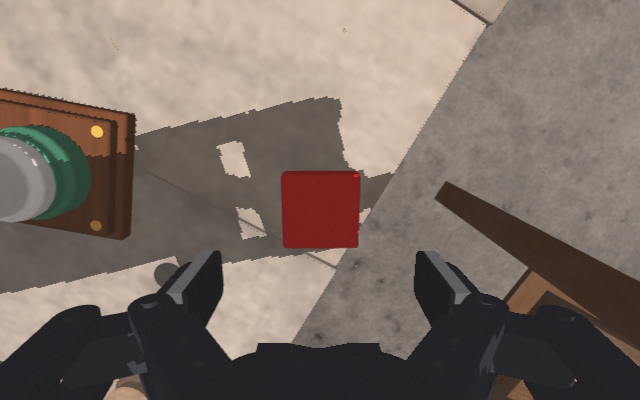

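The slab's top spans (281,171) to (360,248), square to the fingers, with moulding and drum standing on the plinth at left (25,180).

```bash
python3 -m handwheel '[[85,0.05,0.02,-1,0,0,0],[85,0.05,0.02,-2,0,0,0],[85,0.05,0.02,-3,0,0,0],[85,0.05,0.02,-3.9,0,0,0],[85,0.05,0.02,-4.1,0,0,0],[85,0.05,0.02,-4.1,0,0,0],[85,0.05,0.02,-4.1,0,0,0]]' 40
python3 -m handwheel '[[40,0,0,0,0,0,0],[40,0,0,0,0,0,0],[40,0,0,0,0,0,0],[40,0,0,0,0,0,0],[40,0,0,0,0,0,0],[40,0,0,0,0,0,0],[40,0,0,0,0,0,0],[40,0,0,0,0,0,0]]' 40
```

```text
time: 16.07
position: [0.6276, 0.0492, 0.0179]
tool_rot: [3.14, -0.0, 1.296]
contact_force: [0.2, 0.0, 0.8]
width: 0.0851
finger_force: 0.0
time: 16.73
position: [0.6284, 0.0491, 0.0189]
tool_rot: [3.138, -0.001, 1.296]
contact_force: [-0.4, -0.4, 6.2]
width: 0.0552
finger_force: 44.9
```

```bash
python3 -m handwheel '[[40,0,0,1,0,0,0],[40,0,0,2.6,0,0,0],[40,0,0,4.2,0,0,0],[40,-0.5,0.2,5.6,0,0,-0.5],[40,-2,0.9,5.6,0,0,-1.2],[40,-3.5,1.6,5.6,0,0,-2.2],[40,-5,2.3,5.6,0,0,-2.2],[40,-6,2.8,5.6,0,0,-2.2]]' 40
python3 -m handwheel '[[40,-1.06,0.39,0,0,0,0],[40,-1.06,0.39,0,0,0,0],[40,-1.06,0.39,0,0,0,0],[40,-1.06,0.39,0,0,0,0],[40,-1.06,0.39,0,0,0,0]]' 40
python3 - <<'E'
from h import *
s=arm.read_state();im=shot('wrist','w10.png');p=np.r_[s['position'],s['tool_rot']];np.save('w10.npy',p)
print(p.round(4),s['width'],s['qpos'].round(3))
cv2.imwrite('pics/v10.png',cv2.resize(im[120:350,180:460],None,fx=2.5,fy=2.5))
E
```

```text
time: 17.4
position: [0.473, 0.1202, 0.1557]
tool_rot: [-3.139, 0.001, 1.104]
contact_force: [-0.4, 0.2, -1.0]
width: 0.055
finger_force: 44.0
time: 17.82
position: [0.4513, 0.1286, 0.157]
tool_rot: [3.141, -0.0, 1.103]
contact_force: [0.2, -1.4, -1.4]
width: 0.0551
finger_force: 44.0
[ 4.5130e-01  1.2860e-01  1.5700e-01  3.1405e+00 -4.0000e-04  1.1031e+00] 0.0551435014715102 [ 0.061 -0.075  2.15  -0.     1.065  0.529]
```

View pics/v10.png

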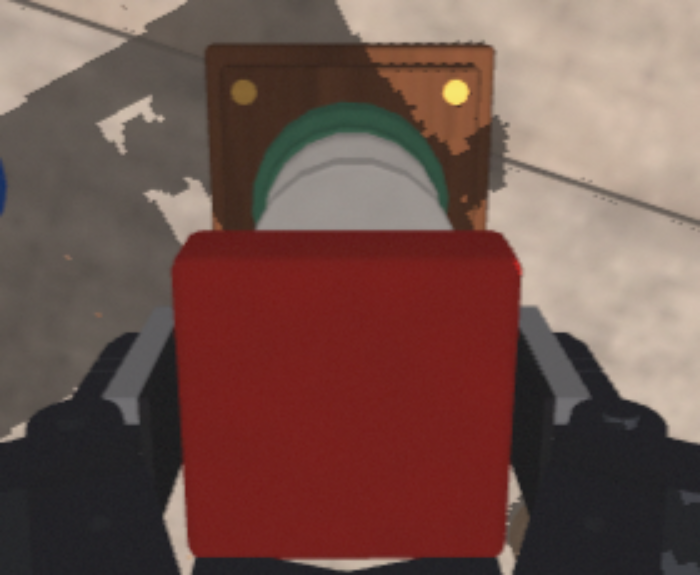

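Run:
```python
from h import *
p=np.load('w10.npy');R=Ro.from_euler('xyz',p[3:]).as_matrix()
f=lambda q,z:R.T@(onz(q,z,p)-p[:3])
a=f((318.8,224.8),.162);b=f((318.8,342.8),.162);e=f((320.8,184),.092)
l=f((277.6,156.8),.022);r=f((362.4,156.8),.022)
print('slab front/back',a,b,'drum ctr',e[:2]-[.026,0]);m=(l+r)/2-[.0341,0,0];print(l,r,'plinth in tool',m)
w=lambda v:(p[:3]+R@v).round(4)
sl=np.array([(a[0]+b[0])/2,a[1],0]);print('slab',w(sl),'plinth',w(m),'drum',w(np.r_[e[0]-.026,e[1],0]),'angle',np.degrees(np.arctan2(r[0]-l[0],r[1]-l[1])))
```

```text
slab front/back [ 0.02553865 -0.0005322  -0.00500949] [-0.02874805 -0.00053226 -0.00503297] drum ctr [0.00074    0.00089824]
[ 0.0340102  -0.03316603  0.13496002] [0.03395213 0.03497567 0.13503149] plinth in tool [-1.18831293e-04  9.04821500e-04  1.34995756e-01]
slab [0.4501 0.1274 0.157 ] plinth [0.4522 0.1281 0.022 ] drum [0.4524 0.1289 0.157 ] angle -0.04882810793784295
```

```bash
python3 -m handwheel '[[40,0.08,0.03,-0.6,0,0,0],[40,0.08,0.03,-1.2,0,0,0],[40,0.08,0.03,-1.5,0,0,0],[40,0.08,0.03,-1.7,0,0,0],[40,0.08,0.03,-1.75,0,0,0],[40,0.08,0.03,-1.75,0,0,0],[40,0.08,0.03,-1.75,0,0,0]]' 40
```

```text
time: 18.45
position: [0.4528, 0.1297, 0.1134]
tool_rot: [3.141, -0.0, 1.104]
contact_force: [0.7, -0.4, -0.8]
width: 0.0549
finger_force: 44.0
```

```bash
python3 -m handwheel '[[40,0,0,-0.06,0,0,0],[40,0,0,-0.1,0,0,0],[40,0,0,-0.1,0,0,0],[40,0,0,-0.1,0,0,0]]' 40
```

```text
time: 18.78
position: [0.4527, 0.1297, 0.1108]
tool_rot: [3.14, -0.001, 1.104]
contact_force: [1.5, -0.3, 0.2]
width: 0.0553
finger_force: 44.0
```

```bash
python3 -m handwheel '[[40,0,0,-0.04,0,0,0],[40,0,0,-0.04,0,0,0],[40,0,0,-0.04,0,0,0]]' 40
```

```text
time: 19.03
position: [0.4529, 0.1297, 0.1108]
tool_rot: [3.141, -0.0, 1.104]
contact_force: [-2.8, -1.0, 6.8]
width: 0.0552
finger_force: 44.8
```

```bash
python3 -m handwheel '[[85,0,0,0,0,0,0],[85,0,0,0,0,0,0],[85,0,0,0,0,0,0],[85,0,0,0,0,0,0],[85,0,0,1,0,0,0],[85,0,0,2.5,0,0,0],[85,0,0,4,0,0,0],[85,0,0,4,0,0,0]]' 40
python3 -m handwheel '[[85,0.3,-1.5,0,0,0,0],[85,0.3,-3,0,0,0,0],[85,0.3,-4.5,0,0,0,0],[85,0.3,-6,-0.5,0,0,0],[85,0.3,-6.8,-1,0,0,0],[85,0.3,-6.8,-1.4,0,0,0],[85,0.3,-6.8,-1.4,0,0,0],[85,0.3,-6.8,-1.4,0,0,0]]' 40
python3 - <<'E'
from h import *
s=arm.read_state();im=shot('wrist','w11.png');p=np.r_[s['position'],s['tool_rot']];np.save('w11.npy',p)
print(p.round(4),s['qpos'].round(3))
for l in('finial','abacus'):print(l,[(np.round(r['at'],4),r['conf']) for r in cams.place_of(l,'wrist')[:3]])
E
```

```text
time: 19.7
position: [0.4565, 0.1301, 0.2175]
tool_rot: [3.129, -0.007, 1.104]
contact_force: [1.1, 0.1, 1.3]
width: 0.085
finger_force: 0.0
time: 20.37
position: [0.4591, -0.0396, 0.1734]
tool_rot: [-3.139, -0.0, 1.104]
contact_force: [0.3, 0.1, -0.2]
width: 0.0851
finger_force: 0.0
[ 4.5910e-01 -3.9600e-02  1.7340e-01 -3.1392e+00 -1.0000e-04  1.1035e+00] [-3.070e-01 -1.170e-01  2.155e+00  1.000e-03  1.105e+00  1.600e-01]
finial [(array([ 0.4613, -0.0391,  0.0019]), 0.85)]
abacus []
```

View pics/w11.png

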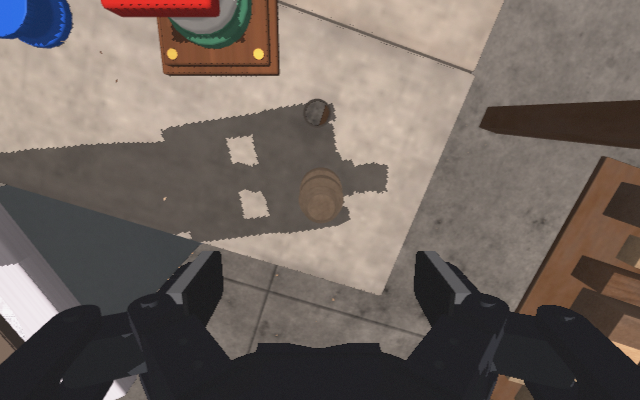

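The finial stands at (321,195) between the fingers. At top left, the red slab (160,5) is on the drum and square to the plinth.

```bash
python3 -c "
from h import *
p=np.load('w11.npy');print(onz((321,203),.065,p),onz((321,182),.013,p))"
python3 -m handwheel '[[85,0.04,0,-1,0,0,0],[85,0.04,0,-2,0,0,0],[85,0.04,0,-2.5,0,0,0],[85,0.04,0,-2.5,0,0,0]]' 30
```

```text
[ 0.46150831 -0.0376216   0.065     ] [ 0.46418434 -0.03316507  0.013     ]
time: 20.85
position: [0.4588, -0.0387, 0.1093]
tool_rot: [-3.136, 0.001, 1.105]
contact_force: [-0.5, 1.8, -1.2]
width: 0.085
finger_force: 0.0
```

```bash
python3 -m handwheel '[[85,0.08,0,-0.8,0,0,0],[85,0.08,0,-1.6,0,0,0],[85,0.08,0,-2.4,0,0,0],[85,0.08,0,-2.75,0,0,0],[85,0.08,0,-2.75,0,0,0],[85,0.08,0,-2.75,0,0,0]]' 30
python3 -m handwheel '[[20,0,0,0,0,0,0],[20,0,0,0,0,0,0],[20,0,0,0,0,0,0],[20,0,0,0,0,0,0],[20,0,0,0,0,0,0],[20,0,0,0,0,0,0],[20,0,0,0,0,0,0],[20,0,0,0,0,0,0]]' 30
python3 -m handwheel '[[20,0,0,0,0,0,0],[20,0,0,0,0,0,0],[20,0,0,0,0,0,0]]' 30
```

```text
time: 21.35
position: [0.4634, -0.0401, 0.044]
tool_rot: [3.141, -0.0, 1.104]
contact_force: [0.3, -0.6, 0.9]
width: 0.085
finger_force: 0.0
time: 22.02
position: [0.4631, -0.0404, 0.044]
tool_rot: [3.141, -0.0, 1.104]
contact_force: [-1.2, 1.3, 4.6]
width: 0.0333
finger_force: 29.5
time: 22.27
position: [0.4631, -0.0404, 0.044]
tool_rot: [3.141, -0.0, 1.104]
contact_force: [-1.7, 0.8, 6.7]
width: 0.0333
finger_force: 29.5
```

```bash
python3 -m handwheel '[[20,0,0,0.6,0,0,0],[20,0,0,1.8,0,0,0],[20,0,0,3,0,0,0],[20,0,0,4.2,0,0,0],[20,0,0,5.4,0,0,0],[20,0,0,6,0,0,0],[20,0,0,6,0,0,0]]' 30
python3 -m handwheel '[[20,-0.1,1,0,0,0,0],[20,-0.2,2.2,0,0,0,0],[20,-0.3,3.4,0,0,0,0],[20,-0.4,4.6,0,0,0,0],[20,-0.44,5.8,0,0,0,0],[20,-0.44,6.5,0,0,0,0],[20,-0.44,6.76,0,0,0,0],[20,-0.44,6.76,0,0,0,0]]' 30
python3 -m handwheel '[[20,0,0,0,0,0,0],[20,0,0,0,0,0,0]]' 30
python3 - <<'E'
from h import *
s=arm.read_state();im=shot('wrist','w12.png');p=np.r_[s['position'],s['tool_rot']];np.save('w12.npy',p)
print(p.round(4),s['width'],s['finger_force'])
b=shot('side','s12.png');u=proj('side',[.452,.128,.13]).astype(int)
A=cv2.resize(im[120:350,200:440],None,fx=2,fy=2);B=cv2.resize(b[u[1]-70:u[1]+45,u[0]-40:u[0]+40],None,fx=4,fy=4)
print(u);cv2.imwrite('pics/v12.png',np.hstack([A,B]))
E
```

```text
time: 22.85
position: [0.4651, -0.041, 0.1975]
tool_rot: [3.133, -0.001, 1.104]
contact_force: [0.5, 0.0, -0.2]
width: 0.0332
finger_force: 30.0
time: 23.52
position: [0.4507, 0.1296, 0.1914]
tool_rot: [-3.139, 0.001, 1.106]
contact_force: [0.4, 0.2, -0.8]
width: 0.0329
finger_force: 30.0
time: 23.68
position: [0.4516, 0.1278, 0.1924]
tool_rot: [-3.141, 0.001, 1.103]
contact_force: [-1.4, -0.0, -0.2]
width: 0.033
finger_force: 30.0
[ 4.5160e-01  1.2780e-01  1.9240e-01 -3.1409e+00  9.0000e-04  1.1026e+00] 0.03301045098865814 29.97975945356302
[275 208]
```

View pics/v12.png

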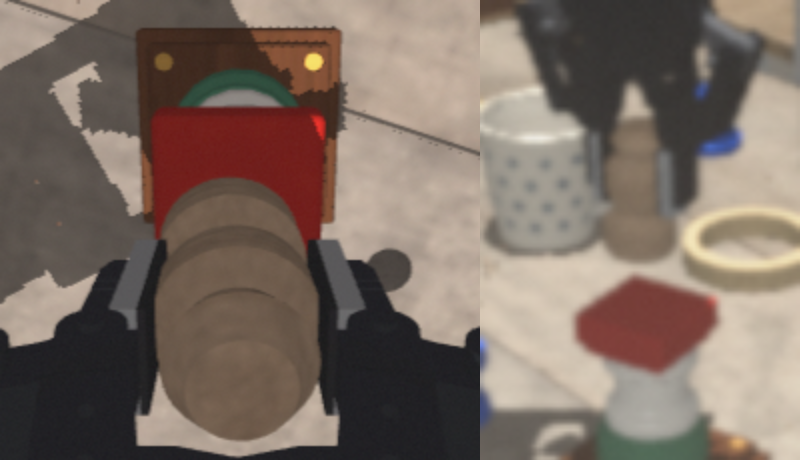

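Run:
```python
from h import *
p=np.load('w12.npy');R=Ro.from_euler('xyz',p[3:]).as_matrix()
f=lambda q,z:R.T@(onz(q,z,p)-p[:3])
m=(f((282,151),.022)+f((357,151),.022))/2-[.0341,0,0]
print('plinth',m);
for z in(.153,.160):print('foot ctr',z,f((317.5,209),z)-[.018,0,0])
print('knob ctr',f((200+243/2,120+388/2),.215),'mid',f((318.5,120+227/2),.189)-[.0185,0,0])
print('slab',f((319.5,178),.116)-[.028,0,0],f((200+153/2,178),.116),f((200+327/2,178),.116))
w=lambda v:(p[:3]+R@v).round(4);print(w(m),R[:2,:2])
```

```text
plinth [0.00057588 0.0006841  0.17035216]
foot ctr 0.153 [ 0.00074449 -0.00107506  0.03936786]
foot ctr 0.16 [ 0.00283278 -0.00106868  0.03236595]
knob ctr [-0.00229117  0.00038255 -0.02261407] mid [ 0.00020814 -0.00063221  0.00336755]
slab [0.00016749 0.00017804 0.0763584 ] [ 0.02818548 -0.02701904  0.07637804] [0.02814907 0.02801186 0.07633829]
[0.4523 0.1279 0.022 ] [[ 0.45124622  0.89239886]
 [ 0.89239903 -0.45124688]]
```

The finial hangs upright over the slab at (235,200), with the screws at (164,62) and (314,62). The side view shows the stack straight and the finial clear above it. It needs only about 1 mm of correction.

```bash
python3 -m handwheel '[[20,0.05,-0.03,-0.4,0,0,0],[20,0.05,-0.03,-0.8,0,0,0],[20,0.05,-0.03,-1.05,0,0,0],[20,0.05,-0.03,-1.2,0,0,0],[20,0.05,-0.03,-1.2,0,0,0],[20,0.05,-0.03,-1.2,0,0,0]]' 30
```

```text
time: 24.28
position: [0.4527, 0.1279, 0.1625]
tool_rot: [-3.141, 0.001, 1.104]
contact_force: [-0.5, 0.3, -1.3]
width: 0.0328
finger_force: 30.0
```

```bash
python3 -m handwheel '[[20,0,0,-0.06,0,0,0],[20,0,0,-0.1,0,0,0],[20,0,0,-0.13,0,0,0],[20,0,0,-0.13,0,0,0],[20,0,0,-0.13,0,0,0]]' 30
```

```text
time: 24.7
position: [0.4532, 0.128, 0.1601]
tool_rot: [3.141, -0.0, 1.104]
contact_force: [0.8, -0.4, -0.0]
width: 0.0333
finger_force: 30.0
```

```bash
python3 -m handwheel '[[20,0,0,-0.04,0,0,0],[20,0,0,-0.04,0,0,0],[20,0,0,-0.04,0,0,0]]' 30
```

```text
time: 24.95
position: [0.4537, 0.128, 0.16]
tool_rot: [3.14, -0.001, 1.104]
contact_force: [-1.2, 0.4, 5.4]
width: 0.033
finger_force: 30.5
```

```bash
python3 -m handwheel '[[60,0,0,0,0,0,0],[85,0,0,0,0,0,0],[85,0,0,0,0,0,0],[85,0,0,0,0,0,0],[85,0,0,0,0,0,0],[85,0,0,0,0,0,0],[85,0,0,0.5,0,0,0],[85,0,0,1,0,0,0]]' 30
python3 -m handwheel '[[85,0,0,1,0,0,0],[85,0,0,2,0,0,0],[85,0,0,3,0,0,0],[85,0,0,3.5,0,0,0],[85,0,0,3.5,0,0,0],[85,0,0,3.5,0,0,0],[85,0,0,3.5,0,0,0],[85,0,0,3.5,0,0,0]]' 30
python3 - <<'E'
from h import *
for n in('side','scene','wrist'):
    shot(n,n+'9.png')
    for l in('plinth','base_moulding','drum','abacus','finial','tape','mug','marker'):
        print(n,l,[(np.round(r['at'],3),round(r['conf'],2)) for r in cams.place_of(l,n)[:4] if r['at'][0]>.34 and r['at'][1]<.55])
E
```

```text
time: 25.62
position: [0.4522, 0.1279, 0.183]
tool_rot: [-3.139, 0.001, 1.104]
contact_force: [-0.4, -0.9, 0.5]
width: 0.0852
finger_force: 0.0
time: 26.28
position: [0.452, 0.1279, 0.269]
tool_rot: [-3.138, 0.002, 1.104]
contact_force: [-0.4, 1.1, -0.6]
width: 0.0852
finger_force: 0.0
side plinth [(array([0.452, 0.128, 0.002]), 0.74)]
side base_moulding [(array([0.456, 0.123, 0.023]), 0.84)]
side drum [(array([0.454, 0.129, 0.046]), 0.88)]
side abacus [(array([0.45 , 0.126, 0.002]), 0.61), (array([0.452, 0.128, 0.09 ]), 0.59)]
side finial [(array([0.445, 0.126, 0.116]), 0.61)]
side tape [(array([ 0.481,  0.41 , -0.   ]), 0.7)]
side mug [(array([ 0.344,  0.446, -0.002]), 0.56)]
side marker [(array([0.737, 0.192, 0.001]), 0.69)]
scene plinth [(array([0.454, 0.131, 0.001]), 0.8), (array([ 0.73 ,  0.187, -0.002]), 0.69), (array([0.452, 0.13 , 0.093]), 0.68)]
scene base_moulding [(array([0.452, 0.124, 0.026]), 0.51)]
scene drum [(array([0.448, 0.13 , 0.044]), 0.59)]
scene abacus [(array([0.451, 0.13 , 0.09 ]), 0.48), (array([ 0.733,  0.191, -0.002]), 0.35)]
scene finial [(array([0.449, 0.128, 0.119]), 0.75), (array([0.451, 0.13 , 0.092]), 0.27)]
scene tape [(array([ 0.481,  0.411, -0.004]), 0.73)]
scene mug [(array([0.348, 0.448, 0.003]), 0.74)]
scene marker [(array([ 0.73 ,  0.19 , -0.002]), 0.76), (array([ 0.485,  0.411, -0.003]), 0.66)]
wrist plinth []
wrist base_moulding []
wrist drum []
wrist abacus [(array([0.449, 0.129, 0.088]), 0.56)]
wrist finial [(array([0.451, 0.13 , 0.117]), 0.84)]
wrist tape [(array([0.45, 0.13, 0.09]), 0.49)]
wrist mug []
wrist marker [(array([0.731, 0.189, 0.001]), 0.88)]
```

All four parts are at the right heights and centred within detection error, the bystanders haven't moved, and the gripper is clear of the stack.

```bash
python3 -c "
from station import workorder
print(workorder.finish_job())"
```

```text
the job is handed in; nothing more can be done
None
```

The newel cap is dry-fitted on the plinth: green moulding, white drum, red slab, then finial, all upright and centred to within the cameras' accuracy (about 4 mm); tape, mug and marker were not moved, and I handed the job in at about 28 s (no verdict was returned).

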